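Read the temperature of the black-banded canister

TASK

Take the yellow infrared thermometer off its cork mat and check the steel canister with the black band: hold the thermometer level with its window pointing straight at the middle of the black band, about 8 cm away from it, and keep it still there for two seconds. Then lower it back onto the middle of the cork mat, lying flat with its display up, and let go. Leave the two canisters where they stand.

Things in the scene. Friction and masses are not known exactly. Their poses are not given: they have to be found in the camera images.
- thermometer: Infrared thermometer stick, 170 mm long, 32 wide, 32 high, 0.13 to 0.21 kg, lying flat on the cork mat: a yellow bar (x -85 to +65 mm) with a round black nose at the front (26 mm across, x 65 to 85); grey display and red button on top. Origin: middle of its length, on its underside, near its centre of mass; x towards the nose, z up out of the display. Grip it across its width (y) near the middle.
- window (a point): The thermometer's red window, in the tip of the black nose: 85 mm ahead of the thermometer's origin and 16 mm above its underside. Same axes as the thermometer; it looks along +x.
- cork_mat: Fixed cork mat, 200 by 100 mm, 4 mm thick. Origin: centre of its underside, on the granite surface at z = 0; x along its length, z up. The thermometer starts on it, nose pointing roughly away from the robot.
- black_band (a point): Middle of the black band: the point on the canister's upright axis 60 mm above the granite. Loose round steel tin, 93 mm across, 116 mm high with its black lid knob, 0.7 kg; the band runs all round, 40 to 80 mm above the granite, so it can be aimed at from any side; the band's surface is 46 mm from this point.
- blue_canister: The other canister, the same but with a blue band and a blue lid knob: not to be measured. Origin: centre of its underside, z up.
Not all that is in view belongs to the job. There is more than one size of the thermometer; the one meant has the size given above.

How it is judged:
On the way, in this order (a step that is already met when the one before it is completed fails the run):
1. held level (14 degrees) and still (30 mm/s, 0.2 rad/s) for 1.5 s, window 30 to 160 mm from the black band, line of sight within 20 mm of the middle of the band (x of black_band in the frame of window between 0.075 and 0.205 m and y of black_band in the frame of window between -0.02 and 0.02 m and z of black_band in the frame of window between -0.02 and 0.02 m and angle between thermometer's own z axis and vertical below 0.25 rad and linear speed of thermometer below 0.03 m/s and angular speed of thermometer below 0.2 rad/s), for 1.5 s.
2. lowered to within 10 mm of the mat, flat, while still held (x of thermometer in the frame of cork_mat between -0.06 and 0.06 m and y of thermometer in the frame of cork_mat between -0.04 and 0.04 m and angle between thermometer's own z axis and vertical below 0.2 rad and z of thermometer in the frame of cork_mat below 0.014 m and contact force between the fingers and thermometer above 0.5 N), for 0.05 s.
At the end, for the whole second after the job is handed in: Thermometer released, at rest, flat on the cork mat, display up (within 11 degrees), its middle within 60 mm along and 40 mm across of the mat's centre, underside within 4 mm of the mat; both canisters within 15 mm of their starts (x of thermometer in the frame of cork_mat between -0.06 and 0.06 m and y of thermometer in the frame of cork_mat between -0.04 and 0.04 m and angle between thermometer's own z axis and vertical below 0.2 rad and z of thermometer in the frame of cork_mat below 0.008 m and linear speed of thermometer below 0.02 m/s and distance of each of black_band, blue_canister from where it was at the start of the episode below 0.015 m); the robot touches nothing.
It fails at once if a canister is knocked over (angle between any of black_band, blue_canister's own z axis and vertical above 0.35 rad).
It fails at once if a canister is shoved more than 30 mm from its place (distance of any of black_band, blue_canister from where it was at the start of the episode above 0.03 m).
It also fails if it takes over 40 s, if anything falls off the work surface, if the arm or the gripper's body presses on something with over 40 N, if the wrist force passes 120 N, or if a joint passes its speed limit or range.

ROBOT

A 7-joint arm with a two-finger parallel gripper is mounted at the origin on the work surface. World frame = base frame: x ahead of the robot, y to its left, z up, the work surface at z = 0. Lengths are in m, angles in rad, forces in N, time in s.
With the tool pointing down it reaches from about 0.425 to 0.95 m from the base axis. Payload 4.7 kg.
Tool frame: the origin (TCP) lies on the centre line of the jaws, within the pads' length; the fingertips stand robot.nose_length ahead of it and the grasp point (between the pads) lies 8 mm behind it (robot.nose_length is the distance from the TCP to the fingertips, in m); z points along the fingers, y is the line along which they close (so a half turn about z gives the same grasp; the last joint's range is limited). The gripper opens to 85 mm and grips with 20 to 120 N. Pads are 22 mm wide; open, the fingers measure 114 mm over their backs; the gripper's body (76 mm by 85 mm) begins 54 mm behind the grasp point. The pads swing forward as they close: fully open they stand 13 mm farther back than shut.
Start: joints at [-0.029, 0.469, -0.049, 1.532, 0.024, 1.141, -0.082], TCP at [0.675, 0, 0.242] pointing down, gripper open.
Joint ranges: [-2.59, 2.59], [-0.33, 1.99], [-1.39, 1.29], [0.1, 2.45], [-1.04, 4.18], [0.21, 1.99], [-2.66, 2.66]. Speed limits (rad/s): [2.57, 2.57, 3.14, 3.14, 3.14, 3.14, 3.14].

INTERFACE

Orientations are given as [roll, pitch, yaw] about the fixed x, y, z axes, in that order (R = Rz(yaw) Ry(pitch) Rx(roll)).
In Python, from plant import robot gives the robot as it stands. Calls block until the motion is done:
- robot.goto(position, orientation): joint-space move of the TCP to a pose.
- robot.move_straight(position, vel=0.15, attitude=None, contact_N=None): straight line of the TCP; attitude=None keeps the orientation; vel is the mean speed in m/s. With contact_N (N) it stops when the force on the tool has changed by that much, and returns True; else False.
- robot.move_joints(angles): joint-space move.
- robot.grip(opening, strength=None): opening from 0.0 (shut) to 1.0 (fully open); strength is the grip in N (None keeps the last); returns when the fingers have stopped.
- robot.sleep(seconds).
- robot.inverse_kinematics(position, orientation): joint angles nearest the present ones, or None.
- robot.sense(): the state.
- robot.grab_frame(name): name is "scene" or "side" or "wrist"; returns a dict with "image" (420x560x3 uint8, red, green, blue), "range_z" (420x560 float32, m along the optical axis (not along the pixel's ray), 0 where there is no reading), "fx", "fy", "cx", "cy" (pixels), "R" (3x3) and "t" (3): a world point X has camera coordinates R X + t. Camera axes: x right, y down, z forward; pixel columns grow to the right and rows downward; lengths in m; the calibration is good to about 2 mm. A picture is of the moment at which its call begins.
A pose or a line that the arm cannot do raises robot.IKError and nothing moves.
- robot.close_job(): hands the job in; it is judged then, once.
The state is a dict: "t": time; "joint_pos": joint angles; "joint_velocities": joint speeds; "effort": joint torques, N m; "tcp_pos": TCP position; "tcp_rot": TCP orientation; "wrist_force": force on the tool from outside, world axes, zero at the start; "torque": the same for the moment, N m; "opening": opening from 0.0 (shut) to 1.0 (fully open); "gripper_force": force on a finger pad.
Only numpy, scipy, OpenCV 4.12 (cv2) and the standard library are available. Lean on these libraries where they do the work, as an engineer would, in place of code of your own. Each camera call takes 0.05 s, during which the arm holds its last target. There are 200 camera calls.

## Working session

There is one attempt and no reset: what is moved stays moved. The work goes in short steps, each a Python script; the robot and the scene stay as the last script left them, time stands still between calls to the robot, and variables do not carry over. Pictures are saved under pics/ and viewed, at most 10 in all, crops included, and the job is handed in when it is done.

```bash
mkdir -p pics; cat > h.py <<'E'
import numpy as np, cv2
from plant import robot
def cloud(f):
    z=f["range_z"]; v,u=np.mgrid[:z.shape[0],:z.shape[1]]
    c=np.stack([(u-f["cx"])/f["fx"]*z,(v-f["cy"])/f["fy"]*z,z],-1)
    P=(c-f["t"])@f["R"]; P[z==0]=np.nan
    return P
E
python3 - <<'E'
from h import *
ims=[]
for n in("scene","side"):
    f=robot.grab_frame(n); np.savez(f"{n}.npz",**f); ims.append(f["image"])
    cv2.imwrite(f"pics/{n}.png",f["image"][:,:,::-1]); print(n,-f["R"].T@f["t"])
print(robot.nose_length,robot.sense()["t"],robot.sense()["tcp_rot"])
E
```

```text
scene [ 1.03550109 -0.02506668  0.90413597]
side [ 0.40233974 -0.65776209  0.88223515]
0.011 0.1 [-3.13977073e+00  3.89873241e-05  1.57082888e+00]
```

View pics/scene.png

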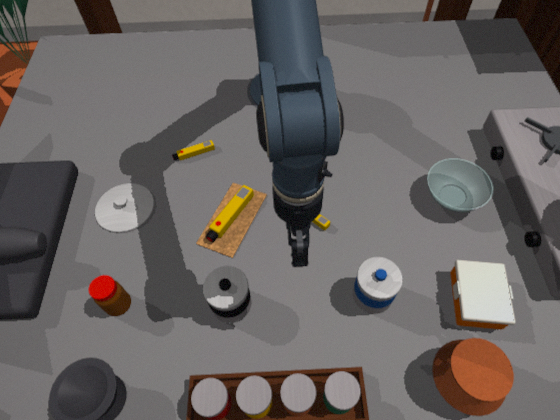

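View pics/side.png

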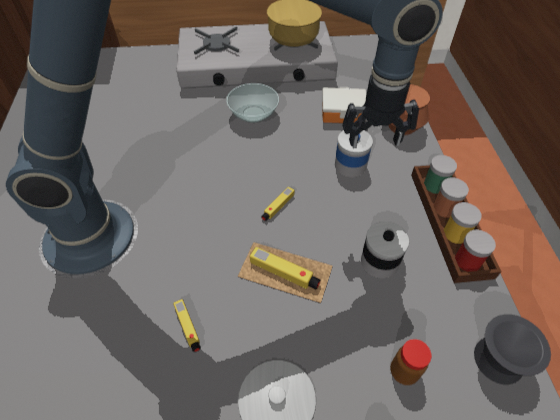

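Yellow candidates in the scene view are the large stick on the cork mat (230,213), a small stick (193,151) and a small one half hidden by the gripper (320,222). The one on the mat fits, since it is the larger and lies on cork. The black-band canister is at scene (227,293) and side (386,246). The blue one is at scene (379,283). Next I'll measure these and confirm the choice with a crop.

```bash
python3 - <<'E'
from h import *
for n,roi in(("scene",(180,170,280,265)),("side",(225,230,345,310))):
    f=np.load(n+".npz"); P=cloud(f); im=f["image"]; hsv=cv2.cvtColor(im,cv2.COLOR_RGB2HSV)
    ye=((abs(hsv[...,0].astype(int)-27)<6)&(hsv[...,1]>180)&(hsv[...,2]>110)).astype(np.uint8)
    k,l,st,c=cv2.connectedComponentsWithStats(ye)
    for i in range(1,k):
        if st[i,4]<80: continue
        p=P[l==i]; p=p[np.isfinite(p[:,0])]; zt=np.percentile(p[:,2],90)
        top=p[p[:,2]>zt-.006]
        (cx,cy),(w,h),a=cv2.minAreaRect((top[:,:2]*1000).astype(np.float32))
        print(n,"yellow",c[i].round(),"top z",zt.round(4),"rect mm",round(cx),round(cy),round(w),round(h),round(a,1))
    x0,y0,x1,y1=roi
    s=np.zeros(ye.shape,bool); s[y0:y1,x0:x1]=1
    co=s&(hsv[...,0]>5)&(hsv[...,0]<20)&(hsv[...,1]>70)
    p=P[co];p=p[np.isfinite(p[:,0])&(p[:,2]<.012)]
    print(n,"cork z",np.median(p[:,2]),cv2.minAreaRect((p[:,:2]*1000).astype(np.float32)))
    s=np.isfinite(P[...,0])
    for nm,ctr in (("black",(227,285) if n=="scene" else (386,243)),("blue",(380,275) if n=="scene" else (354,145))):
        m=np.zeros(ye.shape,np.uint8); cv2.circle(m,ctr,40,1,-1)
        p=P[(m>0)&s]; q=p[(p[:,2]>.085)&(p[:,2]<.125)]
        print(n,nm,"lid circ",cv2.minEnclosingCircle((q[:,:2]*1000).astype(np.float32)),np.median(q,0), 'knob',np.median(p[(p[:,2]>.108)&(p[:,2]<.125)],0))
f=np.load("scene.npz"); cv2.imwrite("pics/crop.png",cv2.resize(f["image"][130:330,140:400,::-1],None,fx=3,fy=3))
E
```

```text
scene yellow [194. 149.] top z 0.0242 rect mm 245 -254 22 101 21.3
scene yellow [231. 211.] top z 0.0382 rect mm 458 -146 31 148 56.4
scene cork z 0.004423586740772157 ((467.71099853515625, -146.55612182617188), (100.73951721191406, 201.8885955810547), 64.66234588623047)
scene black lid circ ((692.5057373046875, -144.14236450195312), 46.673194885253906) [ 0.69776071 -0.14305198  0.10134698] knob [ 0.69435746 -0.1438763   0.11594369]
scene blue lid circ ((687.621826171875, 173.06593322753906), 47.382965087890625) [0.69293541 0.17015076 0.10173193] knob [0.68952866 0.17198792 0.11596018]
side cork z 0.0019466491196323383 ((469.1581115722656, -150.09854125976562), (105.4964370727539, 200.76878356933594), 64.52918243408203)
side black lid circ ((692.4015502929688, -149.80770874023438), 47.580467224121094) [ 0.69019193 -0.15663615  0.09871453] knob [ 0.69221678 -0.15223819  0.1134064 ]
side blue lid circ ((688.8475341796875, 165.591064453125), 47.948001861572266) [0.6882759  0.15204794 0.09773203] knob [0.69715202 0.16327734 0.1112606 ]
```

View pics/crop.png

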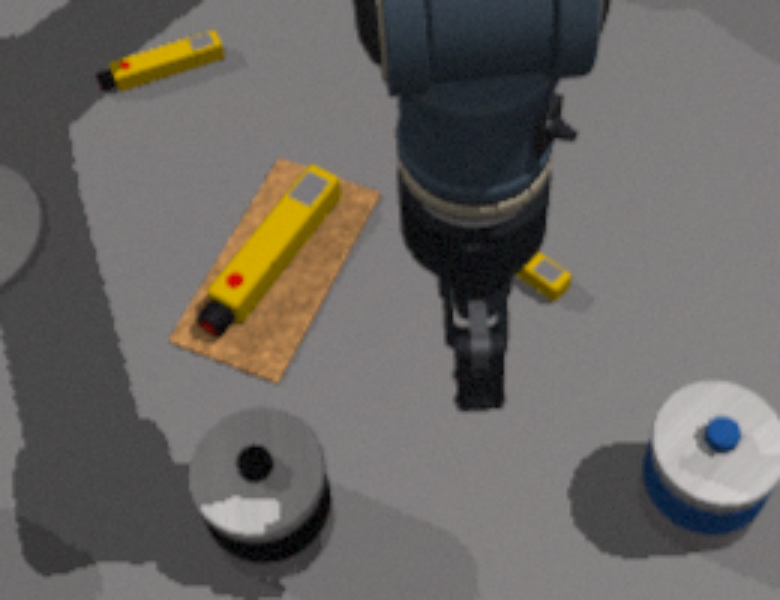

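The crop confirms it. The stick on the mat measures 148 x 31 mm with its top at z = 38 mm, and the nose with its red window is at crop (212,318), pointing away from the robot. The other stick measured about 100 mm long, so it's too small. Next I'll move above it, refine with the wrist camera, and grip.

```bash
python3 - <<'E'
from h import *
h=np.radians(-33.6)
robot.goto([.466,-.1515,.20],[np.pi,0,h+np.pi])
f=robot.grab_frame("wrist"); P=cloud(f); hsv=cv2.cvtColor(f["image"],cv2.COLOR_RGB2HSV)
cv2.imwrite("pics/wrist.png",f["image"][:,:,::-1])
ye=((abs(hsv[...,0].astype(int)-27)<6)&(hsv[...,1]>150)&(hsv[...,2]>70)).astype(np.uint8)
k,l,st,c=cv2.connectedComponentsWithStats(ye); i=1+np.argmax(st[1:,4]); p=P[l==i]; p=p[np.isfinite(p[:,0])]
p=p[p[:,2]>.03]; print(c[i],np.median(p,0),cv2.minAreaRect((p[:,:2]*1000).astype(np.float32)))
s=robot.sense(); print(s["t"],s["tcp_pos"],s["tcp_rot"],s["joint_pos"])
E
```

```text
[280.6200817  177.62137175] [ 0.45738322 -0.14869023  0.03533408] ((457.04217529296875, -148.30484008789062), (31.4696044921875, 150.63226318359375), 56.2479362487793)
1.2833 [ 0.46716826 -0.15096586  0.20031291] [3.14078078e+00 9.48916618e-04 2.55577083e+00] [ 0.40099921  0.22467402 -0.20162878  1.99983154  0.05556098  0.92105131
  1.15569878]
```

View pics/wrist.png

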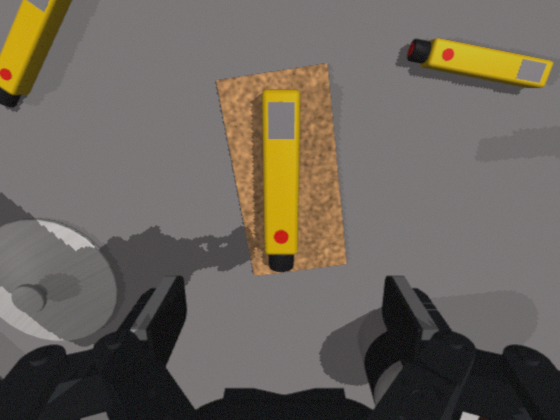

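The wrist view shows the stick centred on the cork at (281,178), nose down. The glass lid is at (50,290), and the small sticks at (35,50) and (480,62) are clear of the fingers. Gripping now.

```bash
python3 - <<'E'
from h import *
h=np.radians(-33.7); p=[.4655,-.1533]
A=[np.pi,0,h+np.pi]
robot.move_straight(p+[.10],.15,A)
print(robot.move_straight(p+[.021],.06,contact_N=12))
robot.grip(0.0,50)
s=robot.sense(); print(s["t"],s["tcp_pos"],s["opening"],s["gripper_force"],s["wrist_force"])
robot.move_straight(p+[.061],.06)   # lift 40 mm
s=robot.sense(); print(s["tcp_pos"],s["opening"],s["gripper_force"],s["wrist_force"])
C=np.array([.692,-.147]); hh=0.0
q=C-.211*np.array([np.cos(hh),np.sin(hh)])
robot.move_straight([*q,.061],.06,[np.pi,0,hh+np.pi]); robot.sleep(.3)
s=robot.sense(); print(s["t"],s["tcp_pos"],s["tcp_rot"],s["opening"],s["gripper_force"])
for n in("scene","side"):
    f=robot.grab_frame(n); np.savez(n+"2.npz",**f); P=cloud(f); hsv=cv2.cvtColor(f["image"],cv2.COLOR_RGB2HSV)
    ye=((abs(hsv[...,0].astype(int)-27)<7)&(hsv[...,1]>150)&(hsv[...,2]>80))
    x=P[ye]; x=x[np.isfinite(x[:,0])]; x=x[(np.hypot(*(x[:,:2]-q).T)<.12)&(x[:,2]>.035)]
    print(n,len(x),x.min(0),x.max(0))
    cv2.imwrite(f"pics/{n}2.png",cv2.resize(f["image"][130:350,130:420,::-1],None,fx=2.7,fy=2.7))
E
```

```text
False
4.1083 [ 0.4657221  -0.15340924  0.02126913] 0.36654258928119426 51.39622628688812 [-1.08089848 -0.93957741  2.42136424]
[ 0.46529984 -0.15325743  0.06094349] 0.36554914455830906 50.83386719226837 [ 0.4347025   1.2666178  -2.38148005]
5.9667 [ 0.48092876 -0.14696355  0.06101896] [-3.14144249e+00 -6.33129031e-05  3.14142329e+00] 0.3656816318110048 50.76211988925934
scene 425 [ 0.45476417 -0.17705092  0.04633467] [ 0.54724564 -0.12877436  0.31146248]
side 368 [ 0.39776752 -0.214109    0.04909008] [ 0.54708735 -0.13774264  0.13856218]
```

View pics/scene2.png

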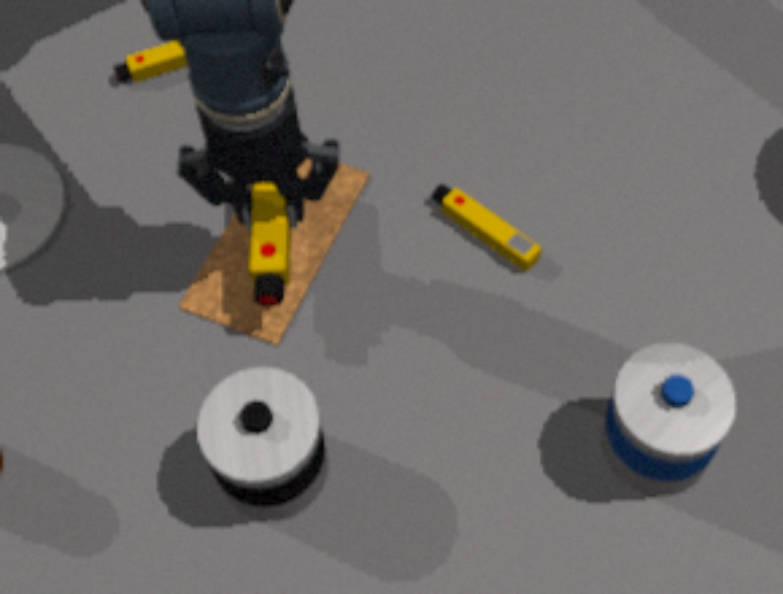

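View pics/side2.png

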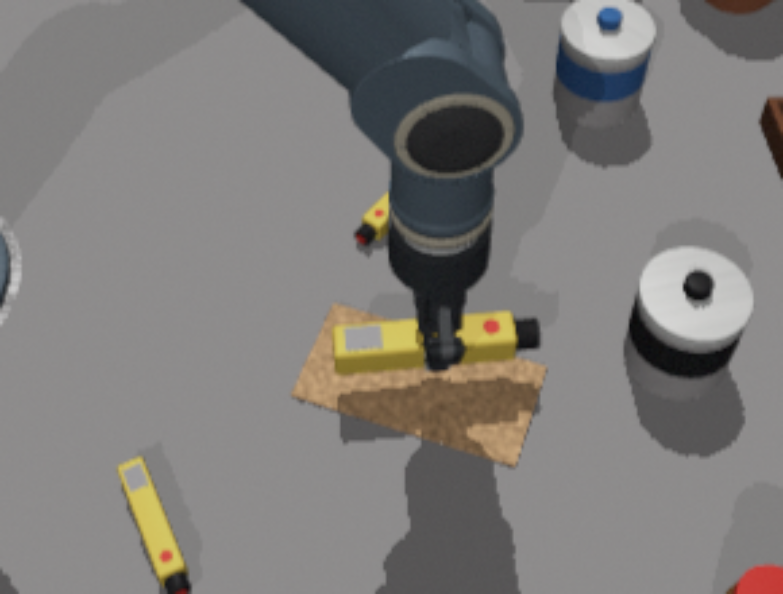

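Both views show the stick held level in the jaws. In the scene crop the nose at (268,290) points at the black canister at (260,430), and the side crop shows it horizontal. I'll check the pitch and heading numerically, hold, then put it back.

```bash
python3 - <<'E'
from h import *
for n in("scene","side"):
    f=np.load(n+"2.npz"); P=cloud(f); hsv=cv2.cvtColor(f["image"],cv2.COLOR_RGB2HSV)
    ye=((abs(hsv[...,0].astype(int)-27)<7)&(hsv[...,1]>150)&(hsv[...,2]>80))
    x=P[ye]; x=x[np.isfinite(x[:,0])&(abs(x[:,0]-.47)<.09)&(abs(x[:,1]+.147)<.025)&(x[:,2]>.070)&(x[:,2]<.09)]
    for a,b in((.38,.45),(.5,.56)):
        w=x[(x[:,0]>a)&(x[:,0]<b)]
        if len(w): print(n,a,len(w),np.median(w,0).round(4),w[:,1].min().round(4),w[:,1].max().round(4))
robot.sleep(2.2); s=robot.sense(); print(s["t"],s["tcp_pos"],s["gripper_force"])
E
```

```text
scene 0.5 210 [ 0.5252 -0.1445  0.0761] -0.1605 -0.13
side 0.38 45 [ 0.4225 -0.1649  0.0721] -0.167 -0.1384
side 0.5 42 [ 0.5289 -0.1645  0.0718] -0.1678 -0.1377
8.2667 [ 0.48099174 -0.14700519  0.06102108] 50.76273500919342
```

It is level: the top is at z = 72 mm at both ends, the heading is about 0, and the sideways offset is within about 3 mm. The hold is done, so I'll put it back.

```bash
python3 - <<'E'
from h import *
m=[.468,-.148]; h=np.radians(-25.4)
robot.move_straight(m+[.061],.06,[np.pi,0,h+np.pi])
robot.move_straight(m+[.030],.06)
print(robot.move_straight(m+[.0205],.02,contact_N=6)); robot.sleep(.4)
s=robot.sense(); print(s["t"],s["tcp_pos"],s["gripper_force"],s["wrist_force"])
robot.grip(.75); robot.sleep(.2)
p=list(s["tcp_pos"][:2])
robot.move_straight(p+[.2],.12)
f=robot.grab_frame("wrist"); P=cloud(f); hsv=cv2.cvtColor(f["image"],cv2.COLOR_RGB2HSV)
ye=((abs(hsv[...,0].astype(int)-27)<6)&(hsv[...,1]>150)&(hsv[...,2]>70)).astype(np.uint8)
k,l,st,c=cv2.connectedComponentsWithStats(ye); i=1+np.argmax(st[1:,4]); p=P[l==i]; p=p[np.isfinite(p[:,0])];p=p[p[:,2]>.03]
print(np.median(p,0),cv2.minAreaRect((p[:,:2]*1000).astype(np.float32)),robot.sense()["t"])
cv2.imwrite("pics/w3.png",f["image"][:,:,::-1])
E
```

```text
True
10.3833 [ 0.46803229 -0.1480459   0.0212664 ] 51.58497869968414 [-0.36862814 -0.0617476   6.42831498]
[ 0.45982905 -0.14459976  0.0353266 ] ((459.28179931640625, -144.19239807128906), (31.60700798034668, 150.49668884277344), 64.49871063232422) 12.6917
```

View pics/w3.png

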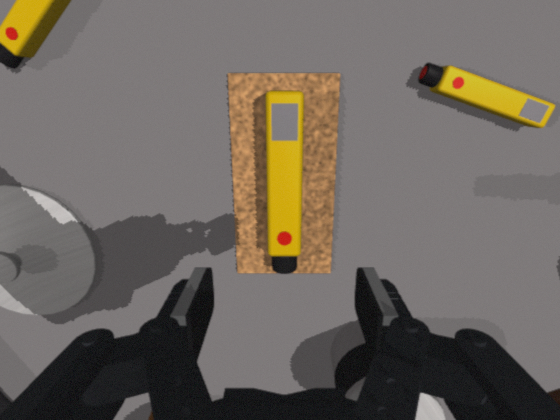

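The stick lies flat and display up in the middle of the cork mat, around pixel (284,180), and the gripper is clear of it.

```bash
python3 -c "
from plant import robot
print(robot.close_job())"
```

```text
the job is handed in; nothing more can be done
None
```

The job is handed in, with no verdict returned: I held the thermometer level and still for over 2 s with its window about 8 cm from the black band, then laid it back display up in the middle of the cork mat and let go; I never moved the arm against either canister.

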